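Slide the dish under the viewing lens, up to the stop

ROBOT

A 6-joint arm with a two-finger parallel gripper is mounted at the origin on the work surface. World frame = base frame: x ahead of the robot, y to its left, z up, the work surface at z = 0. Lengths are in m, angles in degrees, forces in N, time in s.
With the tool pointing down it reaches from about 0.25 to 0.725 m from the base axis. Payload 9.7 kg.
Tool frame: the origin (TCP) lies between the finger pads; the fingertips stand 22 mm ahead of it and the grasp point (between the pads) lies 3 mm ahead of it; z points along the fingers, y is the line along which they close (so a half turn about z gives the same grasp; the last joint's range is limited). The gripper opens to 85 mm and grips with 20 to 120 N. Pads are 22 mm wide; open, the fingers measure 114 mm over their backs; the gripper's body (76 mm by 85 mm) begins 54 mm behind the grasp point. The pads swing forward as they close: fully open they stand 13 mm farther back than shut.
Start: joints at [-77.006, 4.979, 10.078, 95.1, 0, 90], TCP at [0.124, -0.536, 0.253] pointing down, gripper open.
Joint ranges: [-179.16, 179.16], [-48.56, 103.87], [-65.8, 70.77], [-126.05, 130.52], [-82.76, 87.17], [-180, 180]. Speed limits (degrees/s): [127.2, 127.2, 147.25, 180, 180, 180].

INTERFACE

Orientations are given as [roll, pitch, yaw] about the fixed x, y, z axes, in that order (R = Rz(yaw) Ry(pitch) Rx(roll)).
In Python, from workcell import bot, viewer, finder gives the robot as it stands.
- The arm moves only by the tool move_arm, never from a script. Its arguments are lists of equal length, an entry for each row: "offset": the shift along the tool's x, y, z in cm, a list of three; "twist": the turn, a rotation vector about the tool's x, y, z in rad, a list of three; "grip": the opening, from 0 (shut) to 1 (fully open). In form: {"offset": [[x, y, z], ...], "twist": [[ax, ay, az], ...], "grip": [grip, ...]}. A call has 1 to 5 rows; each row shifts and turns the commanded pose from where the row before left it, along the tool's axes as they then stand; what a row does not reach is not made up. A row lasts 1/10 s, in which the tool goes at most 50 mm and 8.59 degrees, less where a joint would pass 70% of its speed; a pose out of reach is approached as far as the arm can. A call is refused whole if a number of a shift passes 5 or a number of a turn 0.15, either way. A call with a gripper value outside its range is refused whole. The fingers move at their own pace and stop on an object; "force" is the grip in N (left out, the last holds). Time passes only in rows, so rows that do not move let the fingers close. It gives the time, the measured TCP pose, the force, the opening and the grip force at its end, in the units of the state.
- bot.get_obs(): the state, without advancing time (a new reading comes with each control period).
- viewer.camera(name): name is "scene" or "top" or "wrist"; returns a dict with "color" (400x640x3 uint8, red, green, blue), "depth" (400x640 float32, m along the optical axis (not along the pixel's ray), 0 where there is no reading), "vfov" (degrees; the focal length in pixels is half the picture's height over the tangent of half this angle, whatever the lens; pixels are square), "cx", "cy" (the principal point, pixels), "position" and "attitude" of the camera in the world; the wrist camera has in their place "tool_from_camera" (4x4, takes a point from camera to tool coordinates, whose origin is the TCP and whose axes are the flange's). Camera axes: x right, y down, z forward; pixel columns grow to the right and rows downward; lengths in m; the calibration is good to about 2 mm. A picture is of the moment at which its call begins: read the wrist's pose just before it.
- bot.job_done(): hands the job in; it is judged then, once.
Trained networks look in a picture, given as the dict that the camera call returned (one of the last four; its "shot" number tells which), for a name from the list of things; names that differ only in an ending like _2 or _b are one class to them, and where a whole thing is asked for, a point or a joint stands for the part that bears it (a point fixed in the world has none). Each returns a list of dicts, best first, with "p" (0 to 1); they miss things now and then, are a little off and sometimes report something else, mostly with a low value. They report only what shows in the picture. A call takes as long as a camera call.
- finder.boxes_of(picture, thing): "position" ([column, row] in pixels, amid what is visible of it).
- finder.pinpoint(picture, thing): "position" ([column, row] in pixels: a listed point, or the origin of a listed thing).
The state is a dict: "time": time; "q": joint angles; "qd": joint speeds; "joint_efforts": joint torques, N m; "ee_pos": TCP position; "tcp_rot": TCP orientation; "wrist_force": force on the tool from outside, world axes, zero at the start; "torque": the same for the moment, N m; "opening": finger opening in m; "grasp_force": force on a finger pad.
Only numpy, scipy, OpenCV 4.12 (cv2) and the standard library are available. Lean on these libraries where they do the work, as an engineer would, in place of code of your own. Each camera call takes 0.05 s, during which the arm holds its last target. There are 200 camera calls.

TASK

Bring the glass dish under the viewing lens: with a fingertip press the rubber plate in the middle of the stage slider firmly down to free its friction hold, keep it pressed and push the slider along its rail until its end is up against the steel stop, then let the plate come up and move clear. Only press and push: do not shove the stop out of its place, do not force the slider along while its plate is up, and leave the vial, spare dish, wire spool and cardboard box where they stand.

Things in the scene. Friction and masses are not known exactly. Their poses are not given: they have to be found in the camera images.
- stage: The fixed viewing stage: a grey bed 104 (x) x 420 (y) x 14 mm with two rails and, at its -x edge, a steel brake fence 46 mm high, all along y; turned up to 0.4 rad either way. Origin: centre of the bed's underside, on the bench. Its +y is the direction in which the slider is pushed to the stop; dish and lens are on its +x side. Nothing stands above the slider itself.
- press_top (a point): Centre of the top of the black ribbed rubber press plate in the slider's middle, 54 mm above the bench when up. The plate is 56 mm across the rail, 60 mm along it; a ridge 5 mm thick and 6 mm high runs across each of its two ends, 50 mm free between, against which a fingertip can push. The plate tips about a pin along its -x side. Stage's axes when up.
- press (a joint): Angle of the press plate, rad: about 0 up, 0.15 fully down on a hard stop (its centre 5.4 mm lower; the pin is 36 mm to -x of it). Pressed at the centre it takes about 6 N at 0.06 rad, 13 N fully down. While up, its brake holds the slider with over 30 N; it eases off from 0.08 rad and from 0.11 rad the slider runs free. Released, the plate springs up and the brake holds the slider where it is.
- carriage (a joint): Position of the slider along the stage's +y, m: 0 at the far -y end of its rail, growing towards the stop.
- slider_nose (a point): Middle of the leading (+y) end face of the aluminium slider, 42 mm above the bench, 65 mm ahead of the press plate's centre. Axes as the stage's. The slider is 72 mm across the rail and 130 mm long, its solid end blocks 48 mm high.
- stop_face (a point): Middle of the face of the steel stop that meets the slider's end (it looks to the stage's -y), 42 mm above the bench; the slider is home when slider_nose coincides with it. Axes as the stage's. The stop is a block 72 mm across the rail, 25 mm along it, top 57 mm above the bench with a 12 mm screw head on it, clamped on the rail (holds 80 N) at a place that differs from run to run.
- vial: Bystander: small amber glass jar with a cap, 36 mm across, 65 mm tall, on the robot's side of the stage. Origin: centre of its underside.
- spare_dish: Bystander: empty glass dish, 60 mm across, 14 mm tall, on the robot's side of the stage. Origin: centre of its underside.
- spool: Bystander: spool of copper wire, 60 mm across, 25 mm tall, beyond the stage. Origin: centre of its underside.
- wipes_box: Bystander: cardboard box 60 x 100 x 45 mm beyond the stage. Origin: centre of its underside.
- dish (a point): Centre of the glass dish (60 mm across, rim 52 mm above the bench) on the slider's side arm, fixed to it, 110 mm to +x of the press plate's centre. This point is 45 mm above the bench.
- lens (a point): Centre of the round viewing lens, 76 mm across, top 81 mm above the bench, carried by the stop on its +x side, 110 mm to +x of the rail's middle. With the slider against the stop the dish lies right under it.

How it is judged (in metres and radians):
On the way, in this order (a step that is already met when the one before it is completed fails the run):
1. the press plate is pushed down by about 2 mm or more while the slider is still more than 30 mm short of the stop (value of joint press above 0.06 rad and y of slider_nose in the frame of stop_face below -0.03 m), for 0.1 s.
2. the slider's end is within 4 mm of the stop (y of slider_nose in the frame of stop_face above -0.004 m), for 0.1 s.
At the end, for the whole second after the job is handed in: The slider's end face is within 4 mm of the stop, the slider is at rest, the press plate is up again (within 0.03 rad) and the stop stands within 4 mm of where it was (y of slider_nose in the frame of stop_face above -0.004 m and value of joint press below 0.03 rad and velocity of joint carriage between -0.005 and 0.005 m/s and distance of stop_face from where it was at the start of the episode below 0.004 m); the robot touches nothing.
It fails at once if the stop is shoved more than 4 mm (distance of stop_face from where it was at the start of the episode above 0.004 m).
It fails at once if the slider is forced along while its plate is up (value of joint press below 0.015 rad and (velocity of joint carriage above 0.03 m/s or velocity of joint carriage below -0.03 m/s)).
It fails at once if the vial, spare dish, spool or box is moved or lifted by more than 15 mm (distance of any of vial, spare_dish, spool, wipes_box from where it was at the start of the episode above 0.015 m).
It also fails if it takes over 38 s, if anything falls off the work surface, if the arm or the gripper's body presses on something with over 40 N, if the wrist force passes 120 N, or if a joint passes its speed limit or range.

## Working session

There is one attempt and no reset: what is moved stays moved. The work goes in short steps, Python scripts to look and compute and a tool call to move; the robot and the scene stay as the last step left them, time stands still between calls to the robot, and variables do not carry over. Pictures are saved under pics/ and viewed, at most 10 in all, crops included, and the job is handed in when it is done.

Besides the shell and the picture viewer there is one more tool, called after "Call:" in YAML: its name, and indented under it one key for each argument. move_arm: Moves the arm, as the interface text tells. Its arguments: {"type":"object","properties":{"offset":{"type":"array","items":{"type":"array","items":{"type":"number"}}},"twist":{"type":"array","items":{"type":"array","items":{"type":"number"}}},"grip":{"type":"array","items":{"type":"number"}},"force":{"type":"number"}},"required":["offset","twist","grip"]}

```bash
mkdir -p pics
cat > h.py <<'E'
import numpy as np, cv2
from scipy.spatial.transform import Rotation as R
from workcell import bot, viewer, finder
def ray(p,uv):
    f=p["color"].shape[0]/2/np.tan(np.radians(p["vfov"])/2)
    return np.array([(uv[0]-p["cx"])/f,(uv[1]-p["cy"])/f,1.])
def pose(p):
    a=np.array(p["attitude"])
    return (a if a.shape==(3,3) else R.from_euler('xyz',a,degrees=True).as_matrix()), np.array(p["position"])
def atz(p,uv,z):
    M,t=pose(p); d=M@ray(p,uv); return t+d*(z-t[2])/d[2]
def dep(p,uv):
    M,t=pose(p); c,r=int(round(uv[0])),int(round(uv[1])); return t+M@(ray(p,uv)*p["depth"][r,c])
E
python3 - <<'E'
from h import *
print(bot.get_obs()['ee_pos'],bot.get_obs()['tcp_rot'])
for n in ("top","scene"):
    p=viewer.camera(n); print(n,p["position"],p["attitude"],p["vfov"],p["cx"],p["cy"])
    cv2.imwrite(f"pics/{n}.png",p["color"][:,:,::-1])
    for t,z in dict(press_top=.054,slider_nose=.042,stop_face=.042,dish=.045,lens=.081,stage=0,vial=0,spare_dish=0,spool=0,wipes_box=0).items():
        for d in finder.pinpoint(p,t)[:2]:
            print(t,round(d["p"],2),np.round(d["position"],1),np.round(atz(p,d["position"],z),4),np.round(dep(p,d["position"]),3))
E
```

```text
[ 0.12360894 -0.53571519  0.25256553] [-1.79921929e+02  1.40115710e-03  1.29928855e+01]
top [ 0.51207179 -0.01395702  0.75035166] [-174.60070762   -3.25825999  -89.78040549] 52.84720910092907 321.5790040682385 204.29813870906835
press_top 0.94 [394.6 219.7] [ 0.5522 -0.1816  0.054 ] [ 0.552 -0.182  0.054]
slider_nose 0.81 [357.2 230.3] [ 0.5337 -0.1173  0.042 ] [ 0.535 -0.121  0.013]
slider_nose 0.67 [255.2 264. ] [0.4745 0.0606 0.042 ] [0.473 0.064 0.012]
stop_face 0.58 [255.6 263.8] [0.4748 0.0599 0.042 ] [0.473 0.063 0.015]
dish 0.81 [377.4 162.5] [ 0.6553 -0.1539  0.045 ] [ 0.656 -0.154  0.043]
lens 0.84 [270.2 187.7] [0.6026 0.0341 0.081 ] [0.603 0.034 0.078]
stage 0.75 [326.7 238.9] [ 0.5186 -0.0662  0.    ] [ 0.519 -0.065  0.015]
vial 0.74 [395.7 283.3] [ 0.4369 -0.1951  0.    ] [ 0.442 -0.182  0.055]
spare_dish 0.61 [277.4 313.5] [0.3832 0.0233 0.    ] [0.384 0.023 0.003]
spool 0.78 [339.8 126.6] [ 0.7331 -0.0908  0.    ] [ 0.725 -0.088  0.028]
wipes_box 0.74 [271.4 144.1] [0.6966 0.039  0.    ] [0.685 0.036 0.046]
scene [1.12508302 0.04711882 0.62896633] [-133.47437788    1.
[... 266 characters left out ...]
 [ 0.5344 -0.1307  0.042 ] [ 0.541 -0.129  0.048]
stop_face 0.41 [362.4 218.3] [0.5549 0.0348 0.042 ] [0.591 0.036 0.079]
dish 0.82 [268.1 246.1] [ 0.6583 -0.152   0.045 ] [ 0.653 -0.154  0.038]
lens 0.66 [362.6 219.3] [0.5956 0.0362 0.081 ] [0.594 0.036 0.079]
stage 0.58 [322.9 217.7] [ 0.5224 -0.0592  0.    ] [ 0.546 -0.055  0.025]
vial 0.62 [273.2 193.1] [ 0.4496 -0.1979  0.    ] [ 0.506 -0.177  0.053]
spare_dish 0.68 [364.2 181.8] [0.3806 0.03   0.    ] [0.383 0.03  0.002]
spool 0.74 [264.6 247. ] [ 0.6257 -0.1744  0.    ] [ 0.658 -0.16   0.041]
spool 0.62 [286.3 292.7] [ 0.7345 -0.1019  0.    ] [ 0.751 -0.096  0.026]
wipes_box 0.8 [354.8 286.4] [0.7043 0.0311 0.    ] [0.727 0.032 0.034]
```

View pics/top.png

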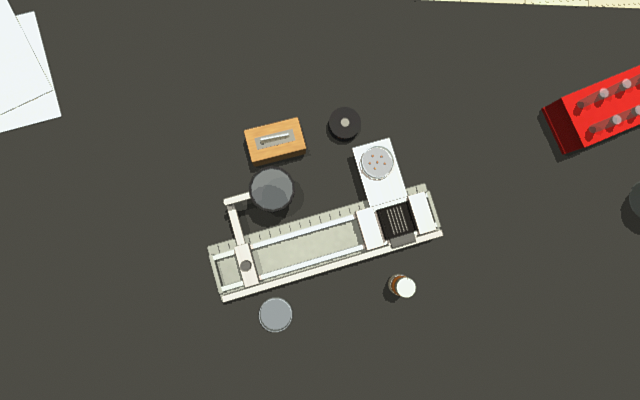

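View pics/scene.png

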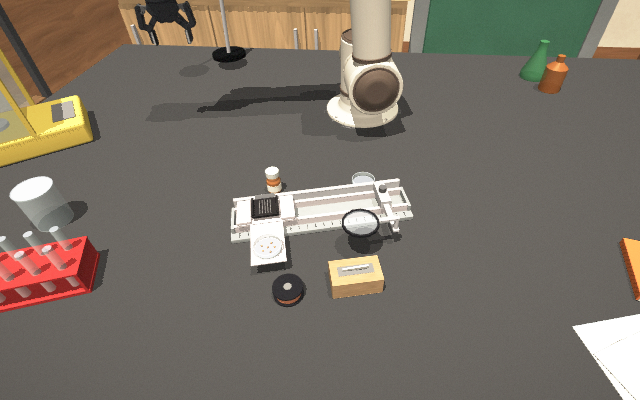

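The top view shows the slider with its black plate at (397,221), the stop at (246,264), the lens at (271,189) and the dish at (377,163). The stage is turned about 16°, and roughly 195 mm of travel is left. I'll refine the yaw from the depth and work out the approach.

Run:
```python
from h import *
p=viewer.camera("top"); M,t=pose(p)
vv,uu=np.mgrid[130:320,190:460]; f=200/np.tan(np.radians(p["vfov"])/2)
d=p["depth"][130:320,190:460]
P=np.stack([(uu-p["cx"])/f*d,(vv-p["cy"])/f*d,d],-1)@M.T+t
psi=np.radians(16.3); ex=np.array([np.cos(psi),np.sin(psi)]); ey=np.array([-ex[1],ex[0]]); o=np.array([.552,-.1816])
q=P[...,:2]-o; X=q@ex; Y=q@ey; Z=P[...,2]
m=(Z>.038)&(Z<.052)&(X<-.034)&(X>-.065)&(Y>-.07)&(Y<.28)
m|=False
a=np.polyfit(Y[m&(Y>.07)],X[m&(Y>.07)],1); print("fence slope deg",np.degrees(np.arctan(a[0])),"x",a[1],m.sum())
s=(Z>.05)&(Z<.063)&(abs(X)<.03)&(Y>.15); print("stop top y",np.percentile(Y[s],[1,50,99]),np.percentile(X[s],[1,99]),s.sum())
s=(Z>.044)&(Z<.052)&(abs(X)<.03)&(Y>.032)&(Y<.1); print("front block y",np.percentile(Y[s],[1,99]),s.sum())
s=(Z>.044)&(Z<.052)&(abs(X)<.03)&(Y<-.032)&(Y>-.1); print("rear block y",np.percentile(Y[s],[1,99]))
s=(Z>.044)&(Z<.052)&(Y>.036)&(Y<.06)&(abs(X)<.1); print("block x",np.percentile(X[s],[1,99]))
```

```text
fence slope deg -0.3160729297920088 x -0.045276922001769526 1258
stop top y [0.25547018 0.26670042 0.28014571] [-0.02954813  0.02959525] 447
front block y [0.03251933 0.06171615] 579
rear block y [-0.06722934 -0.03718238]
block x [-0.04976642  0.03319092]
```

Call:
move_arm:
  offset:
    - [0,0,0]
    - [0,0,0]
  twist:
    - [0,0,0]
    - [0,0,0]
  grip: [0,0]
  force: 40

```text
time: 1.35
ee_pos: [0.1237, -0.5359, 0.2533]
tcp_rot: [180.0, 0.0, 13.0]
wrist_force: [-1.1, -0.1, 1.0]
opening: 0.0593
grasp_force: 0.0
```

Call:
move_arm:
  offset:
    - [0,0,0]
    - [3.5,-1.5,0]
    - [3.5,-1.5,0]
    - [3.5,-1.5,0]
    - [3.5,-1.5,0]
  twist:
    - [0,0,-0.063]
    - [0,0,0]
    - [0,0,0]
    - [0,0,0]
    - [0,0,0]
  grip: [0,0,0,0,0]

```text
time: 1.85
ee_pos: [0.2415, -0.4374, 0.2533]
tcp_rot: [180.0, -0.0, 16.6]
wrist_force: [0.8, -0.3, -0.4]
opening: -0.0002
grasp_force: 0.0
```

Call:
move_arm:
  offset:
    - [3.5,-1.5,0]
    - [3.5,-1.5,0]
    - [3.5,-1.5,0]
    - [3.5,-1.5,0]
    - [3.5,-1.5,0]
  twist:
    - [0,0,0]
    - [0,0,0]
    - [0,0,0]
    - [0,0,0]
    - [0,0,0]
  grip: [0,0,0,0,0]

```text
time: 2.35
ee_pos: [0.388, -0.3153, 0.2535]
tcp_rot: [180.0, -0.0, 16.6]
wrist_force: [0.4, 0.1, 0.3]
opening: -0.0002
grasp_force: 0.0
```

Call:
move_arm:
  offset:
    - [3.5,-1.5,0]
    - [3.5,-1.5,0]
    - [3.5,-1.5,0]
    - [3.5,-1.5,0]
    - [0,0,0]
  twist:
    - [0,0,0]
    - [0,0,0]
    - [0,0,0]
    - [0,0,0]
    - [0,0,0]
  grip: [0,0,0,0,0]

```text
time: 2.85
ee_pos: [0.5065, -0.2164, 0.2525]
tcp_rot: [-179.9, -0.0, 16.8]
wrist_force: [-0.3, 0.2, -0.7]
opening: 0.0001
grasp_force: 0.0
```

Call:
move_arm:
  offset:
    - [2.9,-1.1,3]
    - [3.0,-1.1,3]
    - [0,0,4]
    - [0,0,4]
    - [0,0,1.5]
  twist:
    - [0,0,0]
    - [0,0,0]
    - [0,0,0]
    - [0,0,0]
    - [0,0,0]
  grip: [0,0,0,0,0]

```text
time: 3.35
ee_pos: [0.5522, -0.1806, 0.0941]
tcp_rot: [-179.8, 0.3, 16.6]
wrist_force: [-0.5, 0.9, 0.2]
opening: -0.0003
grasp_force: 0.0
```

Run:
```python
from h import *
o=bot.get_obs(); T=R.from_euler('xyz',o['tcp_rot'],degrees=True).as_matrix(); print(o['ee_pos'])
p=viewer.camera("wrist"); C=np.array(p["tool_from_camera"])
p["attitude"]=T@C[:3,:3]; p["position"]=T@C[:3,3]+o['ee_pos']
for t,z in dict(press_top=.054,slider_nose=.042,stop_face=.042,lens=.081,dish=.045).items():
    for d in finder.pinpoint(p,t)[:1]:
        print(t,round(d["p"],2),np.round(d["position"],1),np.round(atz(p,d["position"],z),4))
cv2.imwrite("pics/w.png",p["color"][:,:,::-1])
p=viewer.camera("scene"); cv2.imwrite("pics/s2.png",cv2.resize(p["color"][110:310,180:430,::-1],None,fx=3,fy=3))
```

```text
[ 0.55223682 -0.18060814  0.09408397]
press_top 0.69 [323.9 241.2] [ 0.5516 -0.1853  0.054 ]
slider_nose 0.9 [225.9 231.8] [ 0.5347 -0.1246  0.042 ]
dish 0.67 [327.1  40.5] [ 0.6583 -0.1548  0.045 ]
```

View pics/w.png

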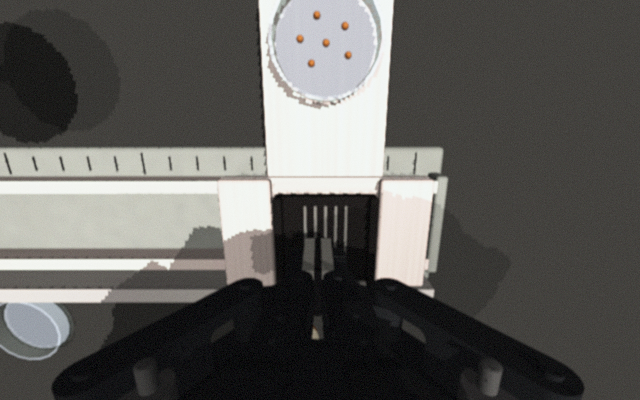

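View pics/s2.png

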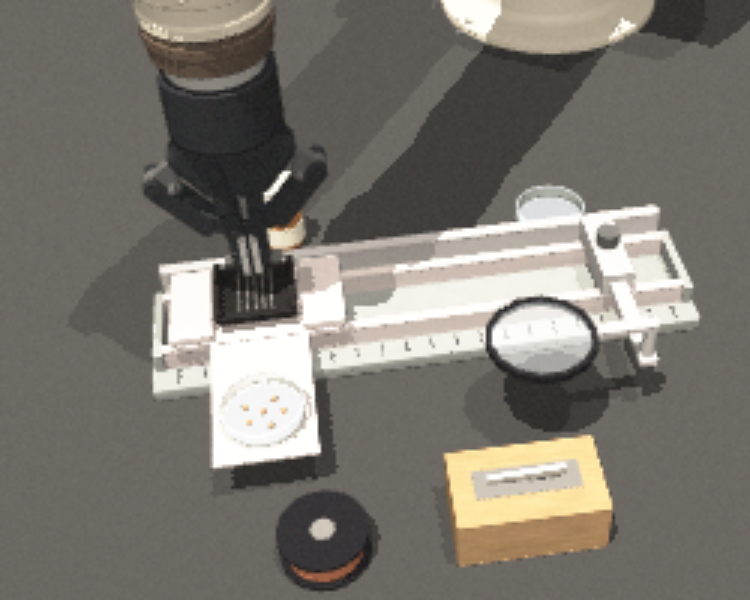

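The wrist view has the plate at columns 273–380 and the fingertips at about column 318, so they sit between the ridges. The scene view shows the fingers right above the plate. Next I'll lower.

Call:
move_arm:
  offset:
    - [0.4,0,0.6]
    - [0,0,0.6]
    - [0,0,0.4]
    - [0,0,0.2]
    - [0,0,0.0]
  twist:
    - [0,0,0]
    - [0,0,0]
    - [0,0,0]
    - [0,0,0]
    - [0,0,0]
  grip: [0,0,0,0,0]

```text
time: 4.2
ee_pos: [0.5578, -0.1798, 0.0797]
tcp_rot: [-180.0, 0.0, 16.6]
wrist_force: [0.6, -0.1, 0.1]
opening: -0.0003
grasp_force: 0.0
```

Call:
move_arm:
  offset:
    - [0,0,0.2]
    - [0,0,0.2]
    - [0,0,0]
  twist:
    - [0,0,0]
    - [0,0,0]
    - [0,0,0]
  grip: [0,0,0]

```text
time: 4.5
ee_pos: [0.558, -0.1799, 0.0761]
tcp_rot: [-180.0, 0.0, 16.6]
wrist_force: [-0.3, -0.5, 0.3]
opening: -0.0002
grasp_force: 0.0
```

Call:
move_arm:
  offset:
    - [0,0,0.2]
    - [0,0,0.2]
    - [0,0,0]
  twist:
    - [0,0,0]
    - [0,0,0]
    - [0,0,0]
  grip: [0,0,0]

```text
time: 4.8
ee_pos: [0.5585, -0.1799, 0.0729]
tcp_rot: [180.0, -0.1, 16.6]
wrist_force: [-1.3, 1.3, 7.0]
opening: -0.0
grasp_force: 3.3
```

Call:
move_arm:
  offset:
    - [0,0,0.2]
    - [0,0,0]
    - [0,0,0]
  twist:
    - [0,0,0]
    - [0,0,0]
    - [0,0,0]
  grip: [0,0,0]

```text
time: 5.1
ee_pos: [0.5587, -0.18, 0.0716]
tcp_rot: [179.9, -0.1, 16.6]
wrist_force: [-0.7, 2.3, 7.8]
opening: 0.0001
grasp_force: 4.4
```

Call:
move_arm:
  offset:
    - [0,0,0.2]
    - [0,0,0.2]
    - [0,0,0]
  twist:
    - [0,0,0]
    - [0,0,0]
    - [0,0,0]
  grip: [0,0,0]

```text
time: 5.4
ee_pos: [0.5592, -0.1809, 0.07]
tcp_rot: [179.8, -0.2, 16.6]
wrist_force: [-5.3, -0.6, 22.5]
opening: 0.0001
grasp_force: 11.0
```

Call:
move_arm:
  offset:
    - [0,0,0.2]
    - [0,0,0]
    - [0,0,0]
  twist:
    - [0,0,0]
    - [0,0,0]
    - [0,0,0]
  grip: [0,0,0]

```text
time: 5.7
ee_pos: [0.5594, -0.1813, 0.0697]
tcp_rot: [179.7, -0.3, 16.6]
wrist_force: [-9.9, -0.9, 34.1]
opening: 0.0003
grasp_force: 16.4
```

The plate is on its hard stop: 34 N, and the height has stopped changing. I'll start the push.

Call:
move_arm:
  offset:
    - [0,-0.3,0]
    - [0,-0.4,0]
    - [0,-0.5,0]
    - [0,-0.6,0]
    - [0,-0.6,0]
  twist:
    - [0,0,0]
    - [0,0,0]
    - [0,0,0]
    - [0,0,0]
    - [0,0,0]
  grip: [0,0,0,0,0]

```text
time: 6.2
ee_pos: [0.5527, -0.1587, 0.0697]
tcp_rot: [179.6, -0.3, 16.5]
wrist_force: [-9.3, -4.4, 34.9]
opening: 0.0002
grasp_force: 16.3
```

Run:
```python
from h import *
p=viewer.camera("top")
for t,z in dict(press_top=.049,slider_nose=.042,dish=.045,lens=.081).items():
    for d in finder.pinpoint(p,t)[:1]:
        print(t,round(d["p"],2),np.round(atz(p,d["position"],z),4))
```

```text
press_top 0.89 [ 0.5409 -0.1567  0.049 ]
slider_nose 0.56 [ 0.5286 -0.1004  0.042 ]
dish 0.8 [ 0.6455 -0.1332  0.045 ]
lens 0.92 [0.6004 0.0319 0.081 ]
```

The slider follows the tool, since the dish moved about 23 mm. I'll carry on pushing.

Call:
move_arm:
  offset:
    - [0,-0.8,0]
    - [0,-1,0]
    - [0,-1,0]
    - [0,-1,0]
    - [0,-1,0]
  twist:
    - [0,0,0]
    - [0,0,0]
    - [0,0,0]
    - [0,0,0]
    - [0,0,0]
  grip: [0,0,0,0,0]

```text
time: 6.95
ee_pos: [0.5389, -0.1124, 0.0696]
tcp_rot: [179.6, -0.3, 16.5]
wrist_force: [-9.8, -6.2, 35.9]
opening: 0.0
grasp_force: 17.2
```

Call:
move_arm:
  offset:
    - [0,-1,0]
    - [0,-1,0]
    - [0,-1,0]
    - [0,-1,0]
    - [0,-0.8,0]
  twist:
    - [0,0,0]
    - [0,0,0]
    - [0,0,0]
    - [0,0,0]
    - [0,0,0]
  grip: [0,0,0,0,0]

```text
time: 7.45
ee_pos: [0.525, -0.0661, 0.0695]
tcp_rot: [179.7, -0.3, 16.5]
wrist_force: [-11.2, -7.3, 38.3]
opening: 0.0001
grasp_force: 18.0
```

Call:
move_arm:
  offset:
    - [0,-1,0]
    - [0,-1,0]
    - [0,-1,0]
    - [0,-0.7,0]
    - [0,-0.4,0]
  twist:
    - [0,0,0]
    - [0,0,0]
    - [0,0,0]
    - [0,0,0]
    - [0,0,0]
  grip: [0,0,0,0,0]

```text
time: 7.95
ee_pos: [0.5132, -0.0266, 0.0695]
tcp_rot: [179.7, -0.3, 16.6]
wrist_force: [-13.7, -7.6, 39.9]
opening: -0.0001
grasp_force: 18.7
```

Run:
```python
from h import *
p=viewer.camera("top")
for t,z in dict(press_top=.049,slider_nose=.042,dish=.045,lens=.081,stop_face=.042).items():
    for d in finder.pinpoint(p,t)[:1]:
        print(t,round(d["p"],2),np.round(atz(p,d["position"],z),4))
cv2.imwrite("pics/t3.png",cv2.resize(p["color"][120:320,190:460,::-1],None,fx=2.9,fy=2.9))
```

```text
(no output)
```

View pics/t3.png

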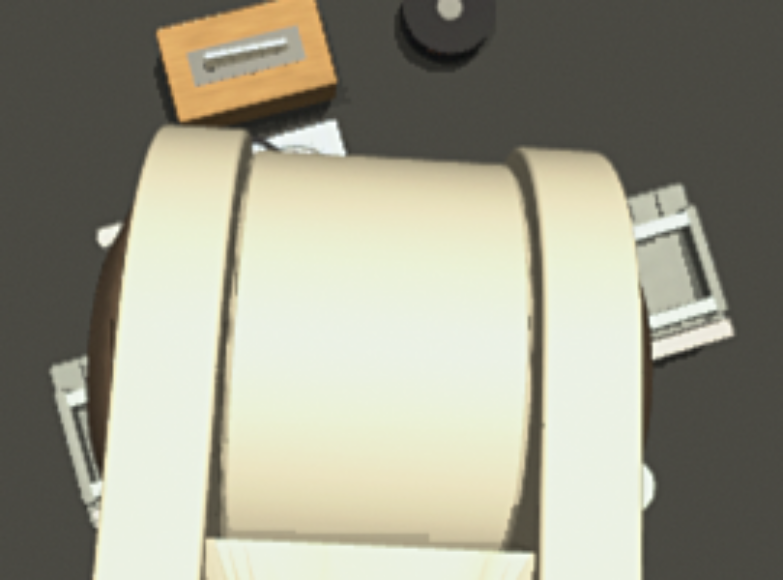

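The arm hides most of the slider in this view, with only the arm plate visible at about (300,140). By tool travel (161 mm), about 30 mm remain, so I'll approach slowly and watch the force along the rail.

Call:
move_arm:
  offset:
    - [0,-0.5,0]
    - [0,-0.5,0]
    - [0,-0.5,0]
    - [0,-0.5,0]
    - [0,-0.2,0]
  twist:
    - [0,0,0]
    - [0,0,0]
    - [0,0,0]
    - [0,0,0]
    - [0,0,0]
  grip: [0,0,0,0,0]

```text
time: 8.75
ee_pos: [0.5069, -0.0056, 0.0695]
tcp_rot: [179.7, -0.2, 16.6]
wrist_force: [-13.0, -7.6, 41.0]
opening: -0.0002
grasp_force: 19.1
```

Call:
move_arm:
  offset:
    - [0,-0.2,0]
    - [0,-0.2,0]
    - [0,-0.1,0]
    - [0,0,0]
  twist:
    - [0,0,0]
    - [0,0,0]
    - [0,0,0]
    - [0,0,0]
  grip: [0,0,0,0]

```text
time: 9.15
ee_pos: [0.5055, -0.0009, 0.0695]
tcp_rot: [179.8, -0.3, 16.6]
wrist_force: [-14.0, -6.7, 41.2]
opening: 0.0001
grasp_force: 19.3
```

Call:
move_arm:
  offset:
    - [0,-0.2,0]
    - [0,-0.2,0]
    - [0,0,0]
  twist:
    - [0,0,0]
    - [0,0,0]
    - [0,0,0]
  grip: [0,0,0]

```text
time: 9.45
ee_pos: [0.5043, 0.003, 0.0694]
tcp_rot: [179.8, -0.2, 16.6]
wrist_force: [-14.1, -5.7, 41.8]
opening: 0.0002
grasp_force: 19.3
```

Call:
move_arm:
  offset:
    - [0,-0.2,0]
    - [0,-0.1,0]
    - [0,0,0]
  twist:
    - [0,0,0]
    - [0,0,0]
    - [0,0,0]
  grip: [0,0,0]

```text
time: 9.75
ee_pos: [0.5035, 0.0058, 0.0694]
tcp_rot: [179.8, -0.2, 16.6]
wrist_force: [-13.8, -5.7, 41.8]
opening: -0.0
grasp_force: 19.4
```

Call:
move_arm:
  offset:
    - [0,-0.2,0]
    - [0,-0.1,0]
    - [0,0,0]
  twist:
    - [0,0,0]
    - [0,0,0]
    - [0,0,0]
  grip: [0,0,0]

```text
time: 10.05
ee_pos: [0.5031, 0.007, 0.0695]
tcp_rot: [179.5, -0.2, 16.5]
wrist_force: [-10.3, -17.0, 40.0]
opening: -0.0005
grasp_force: 18.5
```

Run:
```python
from h import *
p=viewer.camera("scene"); cv2.imwrite("pics/s4.png",cv2.resize(p["color"][150:290,220:430,::-1],None,fx=3.7,fy=3.7,interpolation=cv2.INTER_CUBIC))
for t,z in dict(slider_nose=.042,dish=.045,lens=.081,stop_face=.042).items():
    for d in finder.pinpoint(p,t)[:1]:
        print(t,round(d["p"],2),d["position"],np.round(atz(p,d["position"],z),4))
```

```text
slider_nose 0.23 [353.7, 284.4] [0.7283 0.0298 0.042 ]
dish 0.57 [359.3, 232.8] [0.601  0.0311 0.045 ]
lens 0.67 [362.0, 223.8] [0.6083 0.0358 0.081 ]
stop_face 0.88 [377.8, 193.9] [0.471  0.0657 0.042 ]
```

View pics/s4.png

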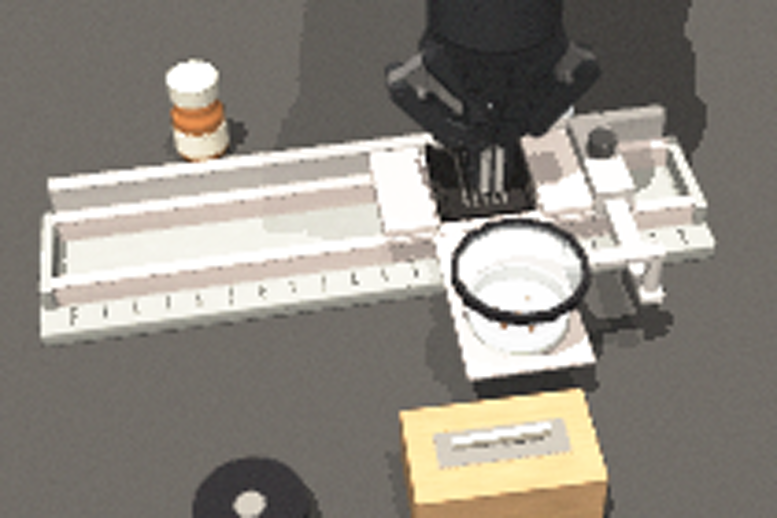

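The picture shows the slider's front block against the stop at about (590,190), with the dish under the lens. The resistance has also risen. I'll confirm with one small push.

Call:
move_arm:
  offset:
    - [0,-0.2,0]
    - [0,0,0]
    - [0,0,0]
  twist:
    - [0,0,0]
    - [0,0,0]
    - [0,0,0]
  grip: [0,0,0]

```text
time: 10.6
ee_pos: [0.5041, 0.0095, 0.0694]
tcp_rot: [179.6, -0.4, 16.5]
wrist_force: [-1.8, -13.2, 32.2]
opening: 0.0002
grasp_force: 15.6
```

Call:
move_arm:
  offset:
    - [0,-0.2,0]
    - [0,-0.1,0]
    - [0,0,0]
  twist:
    - [0,0,0]
    - [0,0,0]
    - [0,0,0]
  grip: [0,0,0]

```text
time: 10.9
ee_pos: [0.5042, 0.0125, 0.0693]
tcp_rot: [179.5, -0.6, 16.5]
wrist_force: [4.3, -12.6, 27.9]
opening: 0.0002
grasp_force: 13.8
```

Call:
move_arm:
  offset:
    - [0,-0.2,0]
    - [0,0,0]
  twist:
    - [0,0,0]
    - [0,0,0]
  grip: [0,0]

```text
time: 11.1
ee_pos: [0.5039, 0.0145, 0.0693]
tcp_rot: [179.5, -0.6, 16.5]
wrist_force: [6.2, -12.5, 26.7]
opening: -0.0001
grasp_force: 13.2
```

The rail force is steady at about 13 N while the tip slips on the plate, so the slider is held by the stop. I'll lift straight up.

Call:
move_arm:
  offset:
    - [0,0,-0.3]
    - [0,0,-0.3]
    - [0,0,-0.4]
    - [0,0,-0.5]
    - [0,0,-1]
  twist:
    - [0,0,0]
    - [0,0,0]
    - [0,0,0]
    - [0,0,0]
    - [0,0,0]
  grip: [0,0,0,0,0]

```text
time: 11.6
ee_pos: [0.4986, 0.0166, 0.0887]
tcp_rot: [-180.0, 0.1, 16.6]
wrist_force: [-0.1, -0.4, -0.5]
opening: 0.0001
grasp_force: 0.0
```

Call:
move_arm:
  offset:
    - [0,0,-3]
    - [0,0,-4]
    - [0,0,-4]
    - [0,0,-4]
    - [0,0,0]
  twist:
    - [0,0,0]
    - [0,0,0]
    - [0,0,0]
    - [0,0,0]
    - [0,0,0]
  grip: [0,0,0,0,0]

```text
time: 12.1
ee_pos: [0.5006, 0.0167, 0.2451]
tcp_rot: [179.9, -0.4, 16.6]
wrist_force: [-0.6, 0.4, -0.1]
opening: 0.0001
grasp_force: 0.0
```

Call:
move_arm:
  offset:
    - [-4,0,0]
    - [-4,0,0]
    - [-4,0,0]
    - [-4,0,0]
    - [0,0,0]
  twist:
    - [0,0,0]
    - [0,0,0]
    - [0,0,0]
    - [0,0,0]
    - [0,0,0]
  grip: [0,0,0,0,0]

```text
time: 12.6
ee_pos: [0.3428, -0.0298, 0.24]
tcp_rot: [180.0, -0.0, 16.5]
wrist_force: [1.4, -0.0, -0.1]
opening: -0.0002
grasp_force: 0.0
```

Run:
```python
from h import *
p=viewer.camera("scene"); cv2.imwrite("pics/s5.png",cv2.resize(p["color"][150:290,220:430,::-1],None,fx=3.7,fy=3.7,interpolation=cv2.INTER_CUBIC))
for n in ("scene","top"):
  p=viewer.camera(n)
  for t,z in dict(press_top=.054,slider_nose=.042,dish=.045,lens=.081,stop_face=.042).items():
    for d in finder.pinpoint(p,t)[:1]:
        print(n,t,round(d["p"],2),np.round(atz(p,d["position"],z),4))
```

```text
scene press_top 0.86 [ 0.4921 -0.0037  0.054 ]
scene slider_nose 0.92 [0.4804 0.0562 0.042 ]
scene dish 0.66 [0.6018 0.0293 0.045 ]
scene lens 0.98 [0.5914 0.0374 0.081 ]
scene stop_face 0.73 [0.4663 0.07   0.042 ]
top press_top 0.61 [0.4945 0.0053 0.054 ]
top slider_nose 0.76 [0.4755 0.0635 0.042 ]
top lens 0.97 [0.6047 0.0303 0.081 ]
top stop_face 0.84 [0.4743 0.0573 0.042 ]
```

View pics/s5.png

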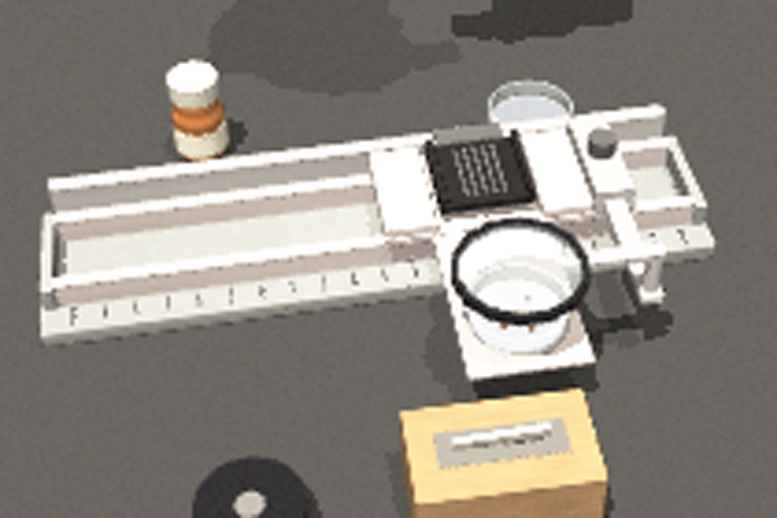

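The final view shows the plate up, the slider block against the stop with no gap, and the dish under the lens. The vial, spare dish, box and spool look undisturbed, so I'm handing in.

```bash
python3 -c "
from workcell import bot
print(bot.job_done())"
```

```text
the job is handed in; nothing more can be done
None
```

I handed the job in at about 13 s. By the forces and the last pictures, the slider is against the stop with the dish under the lens, the plate is up and the arm is clear. No verdict came back.

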